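# Rock the scuttle of cedar balls over its stop bar into the tray

### The job

The heavy green scuttle stands too far back on its black block to pour into the tray: slide it forward, upright, until you feel it press the sprung brass stop bar and the bar gives a little, without ramming it to the end of its travel. Then tip it by its handle over that bar, without lifting it off the block, until all six cedar balls have rolled into the tray, rock it back, set it down gently upright on the block and let go. Do not let it topple or drop, and leave the polish jar, bottle and brush where they are.

Things in the scene. Friction and masses are not known exactly. Their poses are not given: they have to be found in the camera images.
- stand: Fixed black block with rubber top, 270 (x) x 220 x 70 mm high, carrying the tub. Origin: on the table under the block, 10 mm behind the middle of its length; x = pouring direction, towards the tray; z up. A round brass stop bar, 8 mm thick, 200 mm long, lies flat across its top, parallel to y. The bar's place is not tracked: its axis is 75 to 125 mm from this origin in +x; it is found by touch.
- stop (a joint): How far the brass stop bar is pushed forward along the block's +x, m: 0 free, 0.014 end of travel. Sprung: it starts to give at 6 N and takes 2 N more per mm (10 N at 2 mm, 30 N at 12 mm). Felt through the handle as a rise in push above plain sliding friction (some 4 to 15 N).
- stand_top (a point): Point on the block's top face above its origin, 70 mm over the table. The tub starts with its toe 33 to 97 mm short of where it meets the stop bar. Pushed home, its front wall leans on the bar, toe about 6 mm before the bar's axis; from there the tub rocks about the bar. Tipped from far back, the balls fall short of the tray.
- tub: Heavy green open steel scuttle, 0.9 to 1.5 kg empty: rock it, do not lift it. Base 120 (x) x 140 mm, walls 5, floor 12 mm. Origin: centre of underside; x to the spout, z up. Back wall upright, 130 mm high, sides 120 mm. Front wall rises from the toe leaning out 25 degrees, 132 mm long; spout rim 116 mm ahead of the origin, 120 mm up.
- tub_mid (a point): Point 60 mm above the middle of the tub's underside, axes as the tub's. Tipped forward, the tub passes its balance point near 50 degrees and then wants to fall forward; the balls roll out beyond 65 degrees, and 75 to 90 degrees empties it.
- tub_bar (a point): Middle of the tub's round brass handle bar, 14 mm thick, along the tub's y axis, 96 mm clear between its end brackets, 105 mm behind the tub's origin and 120 mm above its underside; 38 mm clear gap to the back wall. Pinch it from above; a light grip (20 to 30 N) lets it turn between the fingers as the tub rocks, a hard one does not. Axes as the tub's.
- tub_toe (a point): Middle of the tub's lower front edge (60 mm ahead of the tub's origin, at the underside), the edge it is rocked on. Axes as the tub's. When rocking back, draw the tub 10 to 20 mm away from the stop bar so that the toe comes down on the block behind the bar and not on top of it.
- tray: Fixed open wooden tray with blue lining, 220 x 220 mm, 45 mm high, walls 6 mm, on the table in front of the stand's +x end. Origin: centre of its underside; axes parallel to the stand's. The spout passes above its near wall when the tub is tipped against the stop bar.
- ball0_center (a point): Centre of a cedar-wood ball, 40 mm in diameter, about 30 g; starts in the tub.
- ball1_center (a point): Centre of a cedar-wood ball, 40 mm in diameter, about 30 g; starts in the tub.
- ball2_center (a point): Centre of a cedar-wood ball, 40 mm in diameter, about 30 g; starts in the tub.
- ball3_center (a point): Centre of a cedar-wood ball, 40 mm in diameter, about 30 g; starts in the tub.
- ball4_center (a point): Centre of a cedar-wood ball, 40 mm in diameter, about 30 g; starts in the tub.
- ball5_center (a point): Centre of a cedar-wood ball, 40 mm in diameter, about 30 g; starts in the tub.
- polish_jar: Bystander: brown glass jar of polish with black cap, 66 mm diameter, 50 mm high. Origin: centre of underside.
- cream_bottle: Bystander: white bottle of cream with black cap, 48 mm diameter, 130 mm high. Origin: centre of underside.
- brush: Bystander: wooden shoe brush, 150 x 50 x 48 mm, lying on its bristles, long along its x. Origin: centre of underside.
Things that resemble listed ones, but are neither listed nor needed, are in the scene too. Leave any grey or turquoise look-alike of the part that bears ball3_center alone.

How it is judged (in metres and radians):
On the way, in this order (a step that is already met when the one before it is completed fails the run):
1. the tub, upright, is pressed home so that the sprung stop bar gives by more than 1.5 mm (value of joint stop above 0.0015 m and angle between tub's own z axis and vertical below 0.2 rad), for 0.1 s.
2. the tub is tipped forward on its toe by more than 52 degrees, toe still at the block (angle between tub's own z axis and vertical above 0.9 rad and z of tub_toe in the frame of stand below 0.1 m), for 0.2 s.
3. all six balls lie in the tray (x of ball0_center in the frame of tray between -0.11 and 0.1 m and y of ball0_center in the frame of tray between -0.11 and 0.11 m and z of each of ball0_center, ball1_center, ball2_center, ball3_center, ball4_center, ball5_center in the frame of tray below 0.075 m and x of ball1_center in the frame of tray between -0.11 and 0.1 m and y of ball1_center in the frame of tray between -0.11 and 0.11 m and x of ball2_center in the frame of tray between -0.11 and 0.1 m and y of ball2_center in the frame of tray between -0.11 and 0.11 m and x of ball3_center in the frame of tray between -0.11 and 0.1 m and y of ball3_center in the frame of tray between -0.11 and 0.11 m and x of ball4_center in the frame of tray between -0.11 and 0.1 m and y of ball4_center in the frame of tray between -0.11 and 0.11 m and x of ball5_center in the frame of tray between -0.11 and 0.1 m and y of ball5_center in the frame of tray between -0.11 and 0.11 m), for 0.2 s.
At the end, for the whole second after the job is handed in: All six ball centres are within the tray's outline and below 75 mm over its underside; the tub is released, at rest (under 20 mm/s), upright within 3 degrees, its underside within 5 mm of the block's top (all of step 3 and angle between tub's own z axis and vertical below 0.05 rad and linear speed of tub below 0.02 m/s and z of tub in the frame of stand between 0.065 and 0.075 m and contact force between tub and the fingers below 0.1 N); the robot touches nothing.
It fails at once if the stop bar is rammed: pushed more than 12 mm of its 14 mm travel (value of joint stop above 0.012 m).
It fails at once if the tub is lifted (its toe more than 30 mm above the block's top) or toppled (tipped more than 115 degrees) (not (z of tub_toe in the frame of stand below 0.1 m) or angle between tub's own z axis and vertical above 2 rad).
It fails at once if the tub is dropped or thrown over: it turns faster than 4 rad/s (angular speed of tub above 4 rad/s).
It fails at once if the polish jar, bottle or brush is moved more than 30 mm (distance of any of polish_jar, cream_bottle, brush from where it was at the start of the episode above 0.03 m).
It also fails if it takes over 58 s, if anything falls off the work surface, if the arm or the gripper's body presses on something with over 40 N, if the wrist force passes 120 N, or if a joint passes its speed limit or range.

### The arm

A 7-joint arm with a two-finger parallel gripper is mounted at the origin on the work surface. World frame = base frame: x ahead of the robot, y to its left, z up, the work surface at z = 0. Lengths are in mm, angles in rad, forces in N, time in s.
With the tool pointing down it reaches from about 425 to 975 mm from the base axis. Payload 16.7 kg.
Tool frame: the origin (TCP) lies midway between the tips of the shut fingers; the grasp point (between the pads) lies 19 mm behind it; z points along the fingers, y is the line along which they close (so a half turn about z gives the same grasp; the last joint's range is limited). The gripper opens to 85 mm and grips with 20 to 120 N. Pads are 22 mm wide; open, the fingers measure 114 mm over their backs; the gripper's body (76 mm by 85 mm) begins 54 mm behind the grasp point. The pads swing forward as they close: fully open they stand 13 mm farther back than shut.
Start: joints at [0.969, 0.426, 0.074, 1.606, -0.034, 1.111, -0.067], TCP at [295.267, -606.954, 231.302] pointing down, gripper open.
Joint ranges: [-2.85, 2.85], [-0.5, 2.14], [-1.23, 1.37], [0.21, 2.46], [-1.02, 4.16], [0.16, 2.05], [-2.73, 2.73]. Speed limits (rad/s): [1.89, 1.89, 2.39, 2.39, 3.01, 3.01, 3.01].

### API

Orientations are given as a unit quaternion [x, y, z, w].
In Python, from plant import arm, viewer, close_job gives the robot as it stands.
- The arm moves only by the tool carry_out, never from a script. Its argument "deltas" is a list that holds one entry, the list of rows, each a list of 7 numbers: the shift along the tool's x, y, z in units of 100 mm (1.0 is 100 mm), then the turn, a rotation vector about the tool's x, y, z in units of pi/2 rad (1.0 is pi/2 rad), then the closure, from 0 (fully open) to 1 (shut). A call has 1 to 12 rows; each row is the pose to reach, as a shift and turn from the pose commanded when the call began, along the tool's axes at that moment; what a row does not reach only later rows make up. A row lasts 1/8 s, in which the tool goes at most 62.5 mm and 10.7 degrees, less where a joint would pass 70% of its speed; a pose out of reach is approached as far as the arm can. A call with a number of a shift or a turn outside -1 to 1 is refused whole. A call with a gripper value outside its range is refused whole. The fingers move at their own pace and stop on an object; "grip_force" is the grip in N (left out, the last holds). Time passes only in rows, so rows that repeat a pose let the fingers close. It gives the time, the measured TCP pose, the force, the opening and the grip force at its end, in the units of the state.
- arm.get_state(): the state, without advancing time (a new reading comes with each control period).
- viewer.grab_frame(name): name is "scene" or "side" or "wrist"; returns a dict with "pixels" (420x560x3 uint8, blue, green, red), "range_z" (420x560 float32, mm along the optical axis (not along the pixel's ray), 0 where there is no reading), "fx", "fy", "cx", "cy" (pixels), "dist_coeffs" ([k1, k2, p1, p2, k3] as OpenCV has them; the pictures are not rectified), "rvec" (rotation vector, rad) and "tvec" (3), from world to camera coordinates, as OpenCV has them. Camera axes: x right, y down, z forward; pixel columns grow to the right and rows downward; lengths in mm; the calibration is good to about 2 mm. A picture is of the moment at which its call begins.
- close_job(): hands the job in; it is judged then, once.
Trained networks look in a picture, given as the dict that the camera call returned (one of the last four; its "shot" number tells which), for a name from the list of things; names that differ only in an ending like _2 or _b are one class to them, and where a whole thing is asked for, a point or a joint stands for the part that bears it (a point fixed in the world has none). Each returns a list of dicts, best first, with "score" (0 to 1); they miss things now and then, are a little off and sometimes report something else, mostly with a low value. They report only what shows in the picture. A call takes as long as a camera call. They do not tell look-alikes from the thing itself.
- viewer.spot_in(picture, thing): "pixel" ([column, row] in pixels, amid what is visible of it).
- viewer.trace(picture, thing): "pixels" (420x560 bool, what is visible of it) and "pixel" ([column, row] in pixels, amid what is visible of it).
- viewer.mark_of(picture, thing): "pixel" ([column, row] in pixels: a listed point, or the origin of a listed thing).
The state is a dict: "time_s": time; "joints": joint angles; "joint_vel": joint speeds; "tau": joint torques, N m; "eef_pos": TCP position; "ee_rot": TCP orientation; "force": force on the tool from outside, world axes, zero at the start; "ft_torque": the same for the moment, N m; "gripper_width": opening from 0.0 (shut) to 1.0 (fully open); "grasp_force": force on a finger pad.
Only numpy, scipy, OpenCV 4.12 (cv2) and the standard library are available. Lean on these libraries where they do the work, as an engineer would, in place of code of your own. Each camera call takes 0.05 s, during which the arm holds its last target. There are 200 camera calls.

## Working session

There is one attempt and no reset: what is moved stays moved. The work goes in short steps, Python scripts to look and compute and a tool call to move; the robot and the scene stay as the last step left them, time stands still between calls to the robot, and variables do not carry over. Pictures are saved under pics/ and viewed, at most 10 in all, crops included, and the job is handed in when it is done.

Besides the shell and the picture viewer there is one more tool, called after "Emit:" by a JSON object that holds its "op" and its "data". carry_out: Moves the arm, as the interface text tells. Shifts and turns lie within -1 to 1; 1 stands for 100 mm of shift or pi/2 rad of turn. Its arguments: {"type":"object","properties":{"deltas":{"type":"array","items":{"type":"array","items":{"type":"array","items":{"type":"number"}}}},"grip_force":{"type":"number"}},"required":["deltas"]}

```bash
ls; mkdir -p pics
cat > h.py <<'E'
import numpy as np, cv2
from scipy.spatial.transform import Rotation as R
from plant import arm, viewer
def world(p,px,d=None):
    u,v=px
    K=np.array([[p['fx'],0,p['cx']],[0,p['fy'],p['cy']],[0,0,1.]])
    n=cv2.undistortPoints(np.array([[[u,v]]],float),K,np.array(p['dist_coeffs'],float))[0,0]
    if d is None:
        d=p['range_z'][int(round(v)),int(round(u))]
    M=R.from_rotvec(np.ravel(p['rvec'])).as_matrix()
    return M.T@(np.array([n[0]*d,n[1]*d,d])-np.ravel(p['tvec']))
def ray_z(p,px,z):
    a=world(p,px,0.);b=world(p,px,1000.)
    return a+(b-a)*(z-a[2])/(b[2]-a[2])
E
python3 - <<'E'
from h import *
np.set_printoptions(precision=1,suppress=True)
s=arm.get_state();print(s)
ims=[]
for c in ['scene','side']:
    p=viewer.grab_frame(c);ims.append(p['pixels'])
    cv2.imwrite(f'pics/{c}0.png',p['pixels'])
    for t in ['tub_bar','tub_toe','tub','stand_top','tray','polish_jar','cream_bottle','brush','ball0_center']:
        for r in viewer.mark_of(p,t)[:6]:
            x=r['pixel'];
            print(c,t,round(r['score'],2),np.array(x), world(p,x) if 0<=x[0]<559 and 0<=x[1]<419 else '')
E
```

```text
pics
{'time_s': 0.0, 'joints': array([ 1. ,  0.4,  0.1,  1.6, -0. ,  1.1, -0.1]), 'joint_vel': array([-0.,  0., -0., -0., -0.,  0.,  0.]), 'tau': array([ -0. , -95. ,   3.8, -46.4,   0. ,   0. ,   0. ]), 'eef_pos': array([ 295.1, -606.7,  230.6]), 'ee_rot': array([ 1. ,  0.2, -0. , -0. ]), 'force': array([-0.1,  0.2,  0.1]), 'ft_torque': array([-0.,  0.,  0.]), 'grasp_force': 0.0, 'gripper_width': 0.9945166803226898}
scene tub_bar 0.73 [342.5 150.1] [494.8 261.1 193.2]
scene tub_toe 0.57 [299.7 200. ] [559.3 137.8 155.6]
scene tub_toe 0.56 [283.7 204.2] [558.6 103.6 156.5]
scene tub 0.93 [296.8 201.3] [558.3 132.  153. ]
scene tub 0.38 [299.  175.4] [458.5 181.7 112.3]
scene stand_top 0.97 [285.1 208.5] [558.8 106.8 142.1]
scene tray 0.95 [157.3 280.4] [ 538.2 -174.5    4.4]
scene tray 0.73 [277.9 177.5] [456.4 132.2 122.4]
scene tray 0.55 [240.9 325. ] [720.8 -47.5  47.7]
scene polish_jar 0.86 [366.5 272.5] [702.2 230.4  43.6]
scene polish_jar 0.26 [295.5 200. ] [558.5 128.9 158.5]
scene cream_bottle 0.66 [318.  288.7] [699.1 122.5  41.6]
scene brush 0.77 [241.4 324.6] [720.6 -46.4  48.2]
scene ball0_center 0.56 [300.  176.9] [460.6 183.4 108.9]
side tub_bar 0.72 [208.  246.7] [482.8 271.1 195.3]
side tub_toe 0.73 [283.1 253.1] [415.9 175.2 162.4]
side tub 0.87 [255.9 264.5] [428.6 223.3 161.9]
side tub 0.72 [345.8 205.9] [ 526.7 -174.6    7.8]
side tub 0.54 [209.7 245.5] [483.  267.6 195.4]
side tray 0.65 [346.8 204.2] [ 529.7 -183.2    6.9]
side polish_jar 0.69 [172.6 263.3] [649.5 253.9  23.7]
side cream_bottle 0.77 [209.9 237.4] [543.4 225.5 146.1]
side brush 0.32 [254.4 264.6] [433.8 221.8 156.8]
side ball0_center 0.63 [258.9 244.2] [496.1 153.4 113.9]
side ball0_center 0.32 [345.8 205.7] [ 526.9 -174.8    8.2]
```

```bash
python3 -c "
import cv2,numpy as np
a=cv2.imread('pics/scene0.png');cv2.imwrite('pics/scene0b.png',cv2.resize(a,(800,600)))
a=cv2.imread('pics/side0.png');cv2.imwrite('pics/side0b.png',cv2.resize(a,(800,600)))"
```

```text
(no output)
```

View pics/scene0b.png

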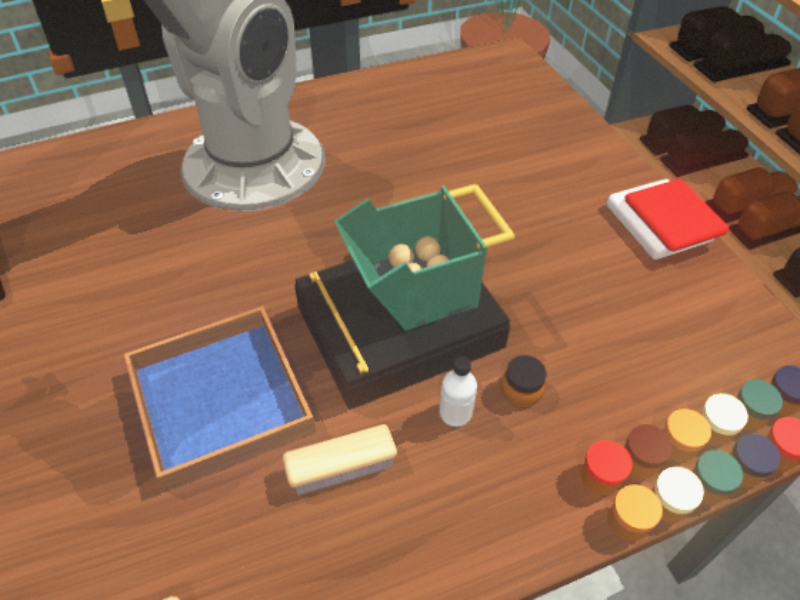

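View pics/side0b.png

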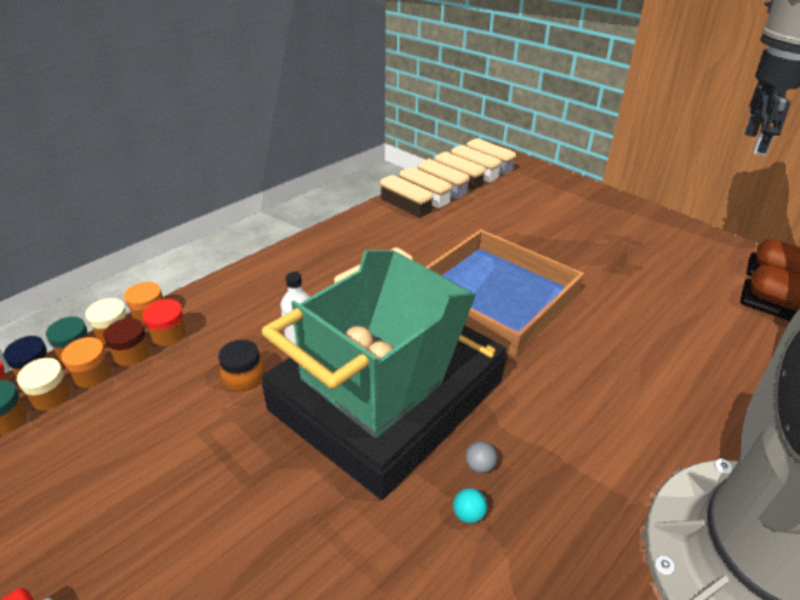

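The scene view shows one green scuttle with its yellow handle at about (489,215) in the 800x600 picture. The brass stop bar is at (338,320), the tray at (215,390), the bottle at (458,393), the jar at (525,380) and the brush at (340,457). The side view shows the same handle at (320,355), plus grey and turquoise ball look-alikes at (481,457) and (470,505), which I'll leave alone. The handle has no look-alike. Next I'll measure it.

```bash
cat >> h.py <<'E'
def cloud(p):
    h,w=p['range_z'].shape
    K=np.array([[p['fx'],0,p['cx']],[0,p['fy'],p['cy']],[0,0,1.]])
    g=np.stack(np.meshgrid(np.arange(w),np.arange(h)),-1).reshape(-1,1,2).astype(float)
    n=cv2.undistortPoints(g,K,np.array(p['dist_coeffs'],float))[:,0]
    d=p['range_z'].reshape(-1,1)
    M=R.from_rotvec(np.ravel(p['rvec'])).as_matrix()
    P=(np.c_[n*d,d]-np.ravel(p['tvec']))@M
    hsv=cv2.cvtColor(p['pixels'],cv2.COLOR_BGR2HSV).reshape(-1,3).astype(int)
    ok=(d[:,0]>0)&(P[:,0]>300)&(P[:,0]<800)&(abs(P[:,1])<400)
    return P[ok],hsv[ok]
def rect(q):
    (c,s,a)=cv2.minAreaRect(q[:,:2].astype(np.float32)); return np.round(c,1),np.round(s,1),round(a,2)
E
python3 - <<'E'
from h import *
np.set_printoptions(precision=2,suppress=True)
H=[];D=[]
for c in ['scene','side']:
    p=viewer.grab_frame(c);P,h=cloud(p)
    yel=(h[:,0]>15)&(h[:,0]<32)&(h[:,1]>120)&(h[:,2]>110)
    a=P[yel&(P[:,2]>172)&(P[:,2]<205)&(P[:,1]>200)]
    print(c,'handle',len(a),a[:,2].max(),rect(a))
    s=P[yel&(P[:,2]>66)&(P[:,2]<90)&(P[:,1]<120)]
    print(' stop',len(s),s.mean(0),rect(s))
    dark=(h[:,2]<70)
    b=P[dark&(abs(P[:,2]-70)<5)&(P[:,0]>380)&(P[:,0]<680)&(P[:,1]>-60)]
    print(' block',len(b),np.median(b[:,2]),rect(b))
    t=P[(h[:,0]>30)&(h[:,0]<45)==False]
    g=(h[:,0]>60)&(h[:,0]<88)&(h[:,1]>80)&(P[:,2]>80)&(P[:,2]<210)
    print(' tub',g.sum(),rect(P[g]), P[g][:,2].max())
    tr=(h[:,0]>100)&(h[:,0]<125)&(h[:,1]>100)&(P[:,2]<20)
    print(' tray',rect(P[tr]))
    H.append(a);D.append(b)
print(rect(np.vstack(H)),rect(np.vstack(D)))
a=np.vstack(H); np.save('handle.npy',a)
print('quat/joints',R.from_quat(arm.get_state()['ee_rot']).as_matrix())
cr=cv2.resize(p['pixels'][210:310,170:350],(720,400));cv2.imwrite('pics/crop1.png',cr)
E
```

```text
scene handle 493 200.5452799175196 (array([490.4, 245.9]), array([124.1,  58.4]), 0.49)
 stop 332 [514.83  17.63  77.63] (array([506.3,  16. ]), array([208.6,  12.6]), 3.58)
 block 3751 70.86101540528571 (array([502. , 118.3]), array([213.9, 261.9]), 3.53)
 tub 3173 (array([490.7, 135. ]), array([142.4, 175.1]), 0.95) 209.97929475949138
 tray (array([ 520.9, -182. ]), array([185.2, 202.9]), 3.63)
side handle 957 196.7580395216112 (array([483.5, 250.3]), array([121.8,  53.6]), 1.06)
 stop 129 [423.92  13.67  74.09] (array([429.1,  10.1]), array([55. , 24.3]), 11.93)
 block 3512 68.52277315548042 (array([496.9, 120.1]), array([215. , 266.1]), 3.29)
 tub 9056 (array([486.3, 137.2]), array([141.4, 177.8]), 0.73) 209.97537216877498
 tray (array([ 541.2, -202.8]), array([188.1, 163. ]), 2.34)
(array([487.7, 247. ]), array([129.6,  60.5]), 0.49) (array([498.9, 120.1]), array([219.5, 266.2]), 3.62)
quat/joints [[ 0.9   0.44 -0.  ]
 [ 0.44 -0.9   0.  ]
 [ 0.   -0.   -1.  ]]
```

View pics/crop1.png

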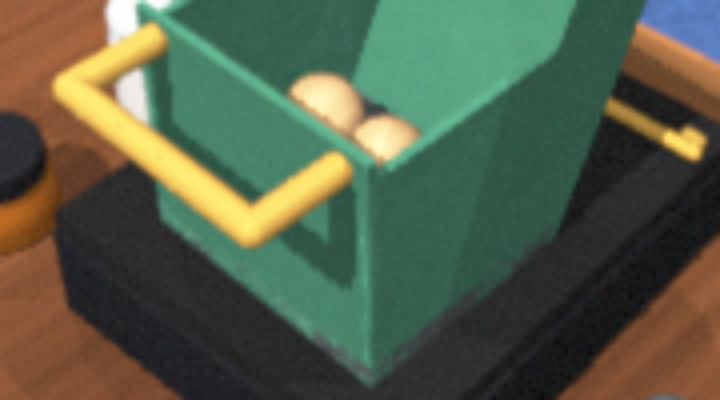

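The crop shows the brass handle bar, (65,90) to (250,230), fixed to the green scuttle that holds the wooden balls. It is the only candidate. Handle bar axis: about (487,269,190). Pour direction: about world -y. Travel until the toe meets the bar: about 82 mm.

Emit:
{"op": "carry_out", "data": {"deltas": [[[0.5,0,-0.35,0,0,0.12,0],[1.0,0,-0.7,0,0,0.23,0],[1.0,0,-0.7,0,0,0.28,0],[1.0,0,-0.7,0,0,0.28,0]]]}}

```text
time_s: 1.6
eef_pos: [385.5, -563.0, 301.4]
ee_rot: [1.0, 0.007, -0.0, 0.0]
force: [-0.1, -0.2, -0.9]
gripper_width: 0.997
grasp_force: 0.0
```

Emit:
{"op": "carry_out", "data": {"deltas": [[[0.4,-0.4,0,0,0,0,0],[0.8,-0.8,0,0,0,0,0],[1,-1,0,0,0,0,0]]]}}

```text
time_s: 1.98
eef_pos: [485.3, -459.7, 300.7]
ee_rot: [1.0, 0.009, -0.0, -0.001]
force: [-0.6, 0.0, -0.4]
gripper_width: 1.0
grasp_force: 0.0
```

Emit:
{"op": "carry_out", "data": {"deltas": [[[0.4,-0.5,0,0,0,0,0],[0.75,-1,0,0,0,0,0]]]}}

```text
time_s: 2.22
eef_pos: [557.5, -360.7, 300.7]
ee_rot: [1.0, 0.006, -0.0, -0.0]
force: [0.9, -0.1, -0.5]
gripper_width: 0.999
grasp_force: 0.0
```

Emit:
{"op": "carry_out", "data": {"deltas": [[[0,-0.5,0,0,0,0,0],[0,-1,0,0,0,0,0]]]}}

```text
time_s: 2.48
eef_pos: [555.6, -260.1, 300.5]
ee_rot: [1.0, 0.007, -0.001, -0.0]
force: [0.3, 1.2, 0.0]
gripper_width: 0.999
grasp_force: 0.0
```

Emit:
{"op": "carry_out", "data": {"deltas": [[[0,-0.5,0,0,0,0,0.3],[0,-1,0,0,0,0,0.53]]]}}

```text
time_s: 2.72
eef_pos: [554.2, -160.4, 300.9]
ee_rot: [1.0, 0.007, -0.0, 0.0]
force: [1.1, -0.1, -0.4]
gripper_width: 0.605
grasp_force: 0.0
```

Emit:
{"op": "carry_out", "data": {"deltas": [[[0,-0.5,0,0,0,0,0.53],[0,-1,0,0,0,0,0.53]]]}}

```text
time_s: 2.98
eef_pos: [553.0, -60.5, 301.0]
ee_rot: [1.0, 0.007, -0.0, 0.0]
force: [0.9, -0.2, 0.4]
gripper_width: 0.466
grasp_force: 0.0
```

Emit:
{"op": "carry_out", "data": {"deltas": [[[0,-0.5,0,0,0,0,0.53],[0,-1,0,0,0,0,0.53]]]}}

```text
time_s: 3.22
eef_pos: [552.0, 39.4, 301.0]
ee_rot: [1.0, 0.007, -0.0, 0.0]
force: [1.0, 0.6, -0.3]
gripper_width: 0.463
grasp_force: 0.0
```

Emit:
{"op": "carry_out", "data": {"deltas": [[[-0.1,-0.5,0,0,0,0,0.53],[-0.3,-1,0,0,0,0,0.53]]]}}

```text
time_s: 3.48
eef_pos: [520.8, 139.0, 300.8]
ee_rot: [1.0, 0.007, -0.0, 0.0]
force: [0.6, 0.8, 0.2]
gripper_width: 0.469
grasp_force: 0.0
```

Emit:
{"op": "carry_out", "data": {"deltas": [[[-0.2,-0.5,0,0,0,0,0.53],[-0.3,-1,0,0,0,0,0.53],[-0.3,-1,0,0,0,0,0.53],[-0.3,-1,0,0,0,0,0.53]]]}}

```text
time_s: 3.98
eef_pos: [490.1, 237.0, 300.9]
ee_rot: [1.0, 0.007, -0.0, 0.0]
force: [0.7, 0.0, 0.6]
gripper_width: 0.474
grasp_force: 0.0
```

Emit:
{"op": "carry_out", "data": {"deltas": [[[-0.02,-0.2,0.1,0,0,0,0.53],[-0.02,-0.33,0.4,0,0,0,0.53],[-0.02,-0.33,0.65,0,0,0,0.53],[-0.02,-0.33,0.65,0,0,0,0.53]]]}}

```text
time_s: 4.47
eef_pos: [487.3, 269.0, 234.8]
ee_rot: [1.0, 0.006, -0.001, 0.001]
force: [1.3, -0.7, 0.7]
gripper_width: 0.47
grasp_force: 0.0
```

Run:
```python
from h import *
np.set_printoptions(precision=1,suppress=True)
for c in ['wrist','side']:
    p=viewer.grab_frame(c);P,h=cloud(p)
    yel=(h[:,0]>15)&(h[:,0]<32)&(h[:,1]>120)&(h[:,2]>110)
    a=P[yel&(P[:,2]>172)&(P[:,2]<205)&(P[:,1]>200)]
    print(c,len(a)); 
    if len(a): 
        print(rect(a),a[:,2].max())
        m=a[(abs(a[:,0]-488)<35)]; print('bar y',np.percentile(m[:,1],[1,50,99]))
    cv2.imwrite(f'pics/{c}1.png',p['pixels'])
print(arm.get_state()['eef_pos'])
w=cv2.imread('pics/wrist1.png');s=cv2.imread('pics/side1.png')
cv2.imwrite('pics/both1.png',cv2.resize(np.hstack([w,s]),(800,300)))
```

```text
wrist 6737
(array([486.9, 247.6]), array([123.8,  51.4]), 0.21) 198.9758210598729
bar y [259.1 266.  272.8]
side 856
(array([484.1, 250.3]), array([123.7,  53.4]), 1.17) 197.25579538514847
bar y [263.9 272.6 276.7]
[488.1 270.1 237. ]
```

View pics/both1.png

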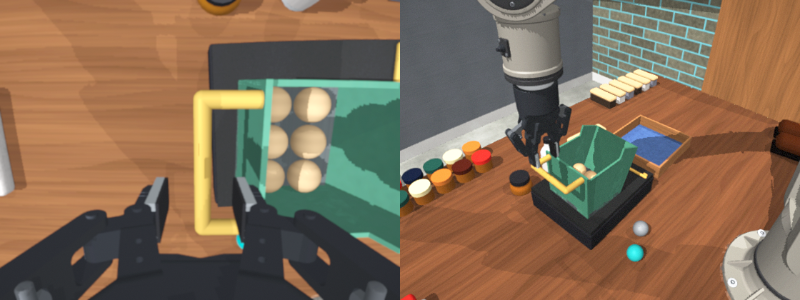

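The wrist view (left half) shows the bar at column 203, midway between the fingertips at 160 and 245. All six balls are in the tub. I'll go straight down and pinch lightly.

Emit:
{"op": "carry_out", "data": {"deltas": [[[0,0.01,0.25,0,0,0,0.53],[0,0.01,0.5,0,0,0,0.53],[0,0.01,0.65,0,0,0,0.53],[0,0.01,0.65,0,0,0,0.53],[0,0.01,0.65,0,0,0,0.53]]], "grip_force": 28}}

```text
time_s: 5.2
eef_pos: [488.0, 270.4, 172.4]
ee_rot: [1.0, 0.006, 0.001, -0.0]
force: [-0.1, 0.2, 0.5]
gripper_width: 0.466
grasp_force: 0.0
```

Emit:
{"op": "carry_out", "data": {"deltas": [[[0,0,0,0,0,0,0.7],[0,0,0,0,0,0,0.8],[0,0,0,0,0,0,0.9],[0,0,0,0,0,0,1.0],[0,0,0,0,0,0,1.0],[0,0,0,0,0,0,1.0]]], "grip_force": 28}}

```text
time_s: 5.95
eef_pos: [487.7, 269.4, 171.7]
ee_rot: [1.0, 0.006, 0.0, 0.0]
force: [-0.5, -5.9, 3.9]
gripper_width: 0.15
grasp_force: 27.3
```

Emit:
{"op": "carry_out", "data": {"deltas": [[[0,0.05,0,0,0,0,1],[0.01,0.12,0,0,0,-0.005,1],[0.01,0.2,0,0,0,-0.01,1],[0.015,0.28,0,0,0,-0.015,1],[0.02,0.36,0,0,0,-0.02,1],[0.02,0.44,0,0,0,-0.025,1],[0.025,0.52,0,0,0,-0.03,1],[0.03,0.6,0,0,0,-0.03,1]]]}}

```text
time_s: 6.95
eef_pos: [491.5, 212.2, 172.3]
ee_rot: [1.0, 0.031, 0.001, -0.002]
force: [-1.3, 10.0, 3.8]
gripper_width: 0.154
grasp_force: 27.7
```

Emit:
{"op": "carry_out", "data": {"deltas": [[[0,0.04,0,0,0,0,1],[0,0.08,0,0,0,0,1]]]}}

```text
time_s: 7.2
eef_pos: [492.1, 204.3, 172.3]
ee_rot: [1.0, 0.031, 0.001, -0.002]
force: [-1.3, 9.9, 4.0]
gripper_width: 0.153
grasp_force: 27.6
```

Run:
```python
from h import *
np.set_printoptions(precision=1,suppress=True)
for c in ['scene','side']:
    p=viewer.grab_frame(c);P,h=cloud(p)
    yel=(h[:,0]>15)&(h[:,0]<32)&(h[:,1]>120)&(h[:,2]>110)
    s=P[yel&(P[:,2]>66)&(P[:,2]<90)&(P[:,1]<120)]
    print(' stop',len(s),rect(s))
    g=(h[:,0]>60)&(h[:,0]<88)&(h[:,1]>80)&(P[:,2]>80)&(P[:,2]<210)
    print(' tub',g.sum(),rect(P[g]))
    cv2.imwrite(f'pics/{c}2.png',p['pixels'])
s=arm.get_state();print(s['eef_pos'],s['force'],s['ee_rot'],s['time_s'])
```

```text
stop 194 (array([505.7,  15.7]), array([206.9,  12.2]), 3.7)
 tub 3213 (array([500.6,  72.9]), array([143.3, 175.8]), 3.25)
 stop 106 (array([420.7,   9.9]), array([36. , 27.9]), 25.02)
 tub 7185 (array([494.3, 105.7]), array([141.6, 237.2]), 3.15)
[492.1 203.7 172.3] [-1.1  6.   5.1] [ 1.  0.  0. -0.] 7.3
```

Emit:
{"op": "carry_out", "data": {"deltas": [[[0,0.03,0,0,0,0,1],[0,0.06,0,0,0,0,1],[0,0.09,0,0,0,0,1]]]}}

```text
time_s: 7.68
eef_pos: [492.6, 195.4, 172.3]
ee_rot: [1.0, 0.031, 0.001, -0.001]
force: [-0.2, 9.6, 3.6]
gripper_width: 0.149
grasp_force: 27.6
```

Emit:
{"op": "carry_out", "data": {"deltas": [[[0,0.02,0,0,0,0,1],[0,0.04,0,0,0,0,1]]]}}

```text
time_s: 7.92
eef_pos: [492.9, 191.4, 172.3]
ee_rot: [1.0, 0.031, 0.001, -0.001]
force: [-0.3, 10.0, 4.4]
gripper_width: 0.15
grasp_force: 27.6
```

Emit:
{"op": "carry_out", "data": {"deltas": [[[0,0.02,0,0,0,0,1],[0,0.03,0,0,0,0,1]]]}}

```text
time_s: 8.18
eef_pos: [493.1, 188.5, 172.3]
ee_rot: [1.0, 0.031, 0.001, -0.002]
force: [-1.9, 12.6, 5.0]
gripper_width: 0.148
grasp_force: 27.8
```

Emit:
{"op": "carry_out", "data": {"deltas": [[[0,0.01,0,0,0,0,1],[0,0.02,0,0,0,0,1]]]}}

```text
time_s: 8.43
eef_pos: [493.0, 187.9, 172.7]
ee_rot: [1.0, 0.031, 0.001, -0.002]
force: [-3.6, 16.9, 7.1]
gripper_width: 0.148
grasp_force: 28.1
```

Emit:
{"op": "carry_out", "data": {"deltas": [[[0,0.02,0,0,0,0,1],[0,0.03,0,0,0,0,1],[0,0.03,0,0,0,0,1]]]}}

```text
time_s: 8.8
eef_pos: [493.3, 185.8, 173.0]
ee_rot: [0.999, 0.032, 0.002, -0.003]
force: [-5.2, 21.1, 9.4]
gripper_width: 0.149
grasp_force: 28.4
```

Emit:
{"op": "carry_out", "data": {"deltas": [[[0,0.02,0,0,0,0,1],[0,0.02,0,0,0,0,1]]]}}

```text
time_s: 9.05
eef_pos: [493.4, 184.3, 173.2]
ee_rot: [0.999, 0.032, 0.002, -0.003]
force: [-5.3, 23.3, 11.3]
gripper_width: 0.149
grasp_force: 28.7
```

Emit:
{"op": "carry_out", "data": {"deltas": [[[0,0.005,0,0,0,0,1],[0,0.005,0,0,0,0,1]]]}}

```text
time_s: 9.3
eef_pos: [493.4, 184.2, 173.3]
ee_rot: [0.999, 0.032, 0.002, -0.003]
force: [-6.2, 24.3, 11.5]
gripper_width: 0.151
grasp_force: 28.9
```

Run:
```python
from h import *
np.set_printoptions(precision=1,suppress=True)
for c in ['scene','side']:
    p=viewer.grab_frame(c);P,h=cloud(p)
    yel=(h[:,0]>15)&(h[:,0]<32)&(h[:,1]>120)&(h[:,2]>110)
    s=P[yel&(P[:,2]>66)&(P[:,2]<90)&(P[:,1]<120)]
    print(' stop',len(s),rect(s))
    g=(h[:,0]>60)&(h[:,0]<88)&(h[:,1]>80)&(P[:,2]>80)&(P[:,2]<215)
    print(' tub',g.sum(),rect(P[g]),P[g][:,2].max())
    cv2.imwrite(f'pics/{c}3.png',p['pixels'])
w=cv2.imread('pics/scene3.png');s=cv2.imread('pics/side3.png')
cv2.imwrite('pics/both3.png',cv2.resize(np.hstack([w,s]),(800,300)))
s=arm.get_state();print(s['eef_pos'],s['force'],s['ee_rot'],s['time_s'])
Mh=np.array([-171.3,116])
prev=Mh
for t in range(0,91,5):
    a=np.radians(t);q=np.array([Mh[0]*np.cos(a)+Mh[1]*np.sin(a),-Mh[0]*np.sin(a)+Mh[1]*np.cos(a)])
    print(t,q-Mh)
```

```text
stop 95 (array([585.9,  17.2]), array([49.4, 12.1]), 3.15)
 tub 4059 (array([502. ,  52.7]), array([142.8, 175.8]), 3.36) 214.9581008252581
 stop 94 (array([418. ,   5.7]), array([30.3, 28.1]), 22.08)
 tub 7002 (array([495.6,  86.5]), array([141.9, 238.4]), 3.66) 213.74366902066762
[493.4 184.2 173.3] [-6.3 24.8 11.6] [ 1.  0.  0. -0.] 9.4
0 [0. 0.]
5 [10.8 14.5]
10 [22.7 28. ]
15 [35.9 40.4]
20 [50.  51.6]
25 [65.1 61.5]
30 [80.9 70.1]
35 [97.5 77.3]
40 [114.6  83. ]
45 [132.2  87.2]
50 [150.1  89.8]
55 [168.1  90.9]
60 [186.1  90.4]
65 [204.   88.3]
70 [221.7  84.6]
75 [239.   79.5]
80 [255.8  72.8]
85 [271.9  64.8]
90 [287.3  55.3]
```

View pics/both3.png

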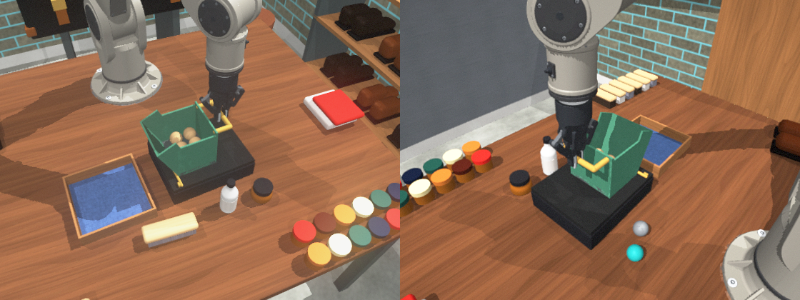

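The stop bar has given about 3.7 mm: it sits at y=17.2 where it was 20.9 at the same x. The pictures show the tub upright and square on the bar. Now I'll tip it about the bar axis.

Emit:
{"op": "carry_out", "data": {"deltas": [[[0,0.045,-0.075,0,0,0,1],[0,0.1,-0.145,0,0,0,1],[0,0.15,-0.215,0,0,0,1],[0,0.205,-0.28,0,0,0,1],[0,0.265,-0.345,0,0,0,1],[0,0.33,-0.405,0,0,0,1]]]}}

```text
time_s: 10.15
eef_pos: [495.3, 148.8, 213.4]
ee_rot: [1.0, 0.031, 0.001, -0.002]
force: [-4.4, 13.4, 10.5]
gripper_width: 0.149
grasp_force: 27.5
```

Emit:
{"op": "carry_out", "data": {"deltas": [[[0,0.065,-0.06,0,0,0,1],[0,0.135,-0.115,0,0,0,1],[0,0.205,-0.17,0,0,0,1],[0,0.28,-0.215,0,0,0,1],[0,0.355,-0.26,0,0,0,1],[0,0.435,-0.305,0,0,0,1],[0,0.515,-0.34,0,0,0,1],[0,0.6,-0.375,0,0,0,1]]]}}

```text
time_s: 11.15
eef_pos: [499.1, 87.4, 250.7]
ee_rot: [1.0, 0.031, 0.001, -0.001]
force: [-2.9, 6.4, 8.1]
gripper_width: 0.153
grasp_force: 29.3
```

Emit:
{"op": "carry_out", "data": {"deltas": [[[0,0.085,-0.03,0,0,0,1],[0,0.17,-0.057,0,0,0,1],[0,0.26,-0.08,0,0,0,1],[0,0.345,-0.1,0,0,0,1],[0,0.435,-0.113,0,0,0,1],[0,0.525,-0.125,0,0,0,1],[0,0.615,-0.132,0,0,0,1],[0,0.705,-0.137,0,0,0,1]]]}}

```text
time_s: 12.15
eef_pos: [502.9, 14.8, 262.9]
ee_rot: [1.0, 0.03, -0.0, 0.0]
force: [3.1, 1.3, 1.2]
gripper_width: 0.151
grasp_force: 28.6
```

Run:
```python
from h import *
w=viewer.grab_frame('scene')['pixels'];s=viewer.grab_frame('side')['pixels']
cv2.imwrite('pics/both4.png',cv2.resize(np.hstack([w,s]),(800,300)))
```

```text
(no output)
```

View pics/both4.png

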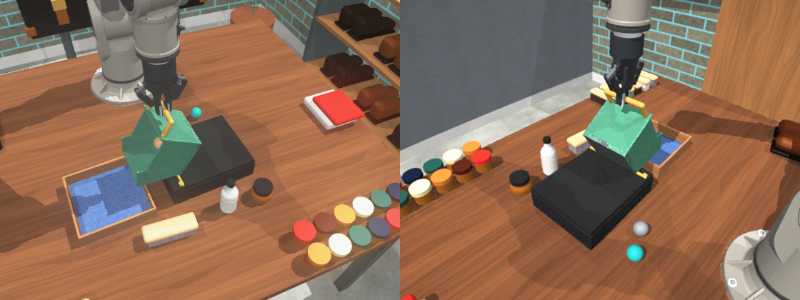

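The tub is tipped about 55° on the stop bar with its spout over the tray, and the forces are near zero. I'll continue to 80°.

Emit:
{"op": "carry_out", "data": {"deltas": [[[0,0.09,0,0,0,0,1],[0,0.18,0.005,0,0,0,1],[0,0.27,0.013,0,0,0,1],[0,0.36,0.026,0,0,0,1],[0,0.45,0.043,0,0,0,1],[0,0.535,0.063,0,0,0,1],[0,0.625,0.087,0,0,0,1],[0,0.71,0.114,0,0,0,1],[0,0.795,0.145,0,0,0,1],[0,0.875,0.18,0,0,0,1],[0,0.875,0.18,0,0,0,1],[0,0.875,0.18,0,0,0,1]]]}}

```text
time_s: 13.75
eef_pos: [508.5, -72.7, 245.6]
ee_rot: [1.0, 0.03, 0.0, 0.0]
force: [0.1, -3.0, 8.8]
gripper_width: 0.149
grasp_force: 29.0
```

Run:
```python
from h import *
w=viewer.grab_frame('scene')['pixels'];s=viewer.grab_frame('side')['pixels']
cv2.imwrite('pics/both5.png',cv2.resize(np.hstack([w,s]),(800,300)))
print(arm.get_state()['force'])
```

```text
[-0.80242566 -1.75796029  8.98532928]
```

View pics/both5.png

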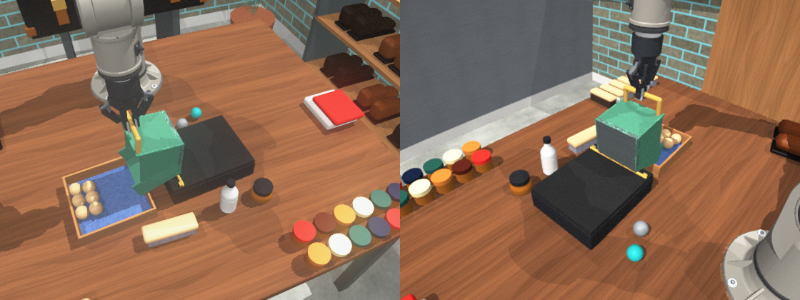

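The balls are in the tray at about (75-97,183-213) of the left half, and the tub has emptied at about 80°. I'll rock it back and draw it away from the stop bar.

Emit:
{"op": "carry_out", "data": {"deltas": [[[0,0,0,0,0,0,1],[0,-0.085,-0.035,0,0,0,1],[0,-0.17,-0.067,0,0,0,1],[0,-0.255,-0.095,0,0,0,1],[0,-0.34,-0.118,0,0,0,1],[0,-0.43,-0.138,0,0,0,1],[0,-0.52,-0.155,0,0,0,1],[0,-0.61,-0.167,0,0,0,1],[0,-0.7,-0.175,0,0,0,1]]]}}

```text
time_s: 14.98
eef_pos: [503.8, -1.2, 262.7]
ee_rot: [1.0, 0.03, -0.0, -0.0]
force: [0.1, -1.7, 2.4]
gripper_width: 0.151
grasp_force: 29.5
```

Emit:
{"op": "carry_out", "data": {"deltas": [[[0,-0.08,0.002,0,0,0,1],[0,-0.165,0.007,0,0,0,1],[0,-0.25,0.015,0,0,0,1],[0,-0.335,0.024,0,0,0,1],[0,-0.42,0.036,0,0,0,1],[0,-0.5,0.05,0,0,0,1],[0,-0.58,0.066,0,0,0,1],[0,-0.66,0.085,0,0,0,1],[0,-0.74,0.105,0,0,0,1],[0,-0.82,0.124,0,0,0,1],[0,-0.89,0.124,0,0,0,1]]]}}

```text
time_s: 16.35
eef_pos: [497.6, 87.4, 249.2]
ee_rot: [1.0, 0.03, -0.001, 0.0]
force: [-0.5, 4.8, 2.2]
gripper_width: 0.152
grasp_force: 31.4
```

Run:
```python
from h import *
ims=[];
for c in ['scene','side']:
    p=viewer.grab_frame(c);ims.append(p['pixels']);P,h=cloud(p)
    g=(h[:,0]>60)&(h[:,0]<88)&(h[:,1]>80)&(P[:,2]>60)
    print(c,'green min z',np.percentile(P[g][:,2],[0.2,99.8]))
cv2.imwrite('pics/both6.png',cv2.resize(np.hstack(ims),(800,300)))
```

```text
scene green min z [ 80.24565988 248.03073123]
side green min z [ 78.67914525 244.4649757 ]
```

View pics/both6.png

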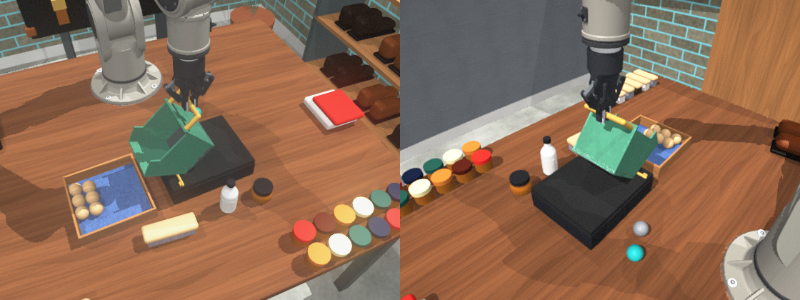

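The tub is at about 40°, and all six balls are in the tray. I'll keep lowering along the toe arc.

Emit:
{"op": "carry_out", "data": {"deltas": [[[0,-0.085,0.025,0,0,0,1],[0,-0.17,0.053,0,0,0,1],[0,-0.255,0.084,0,0,0,1],[0,-0.34,0.118,0,0,0,1],[0,-0.42,0.158,0,0,0,1],[0,-0.5,0.2,0,0,0,1],[0,-0.575,0.244,0,0,0,1],[0,-0.65,0.29,0,0,0,1]]]}}

```text
time_s: 17.45
eef_pos: [494.7, 152.3, 220.8]
ee_rot: [1.0, 0.03, 0.0, -0.0]
force: [-0.7, 1.1, -0.2]
gripper_width: 0.149
grasp_force: 31.9
```

Run:
```python
from h import *
p=viewer.grab_frame('side');P,h=cloud(p)
g=(h[:,0]>60)&(h[:,0]<88)&(h[:,1]>80)&(P[:,2]>60)
Q=P[g];print('min z',np.percentile(Q[:,2],[0.2,1,99.8]))
# dominant planes by ransac
rng=np.random.default_rng(0)
for k in range(3):
    best=None
    for _ in range(400):
        a=Q[rng.choice(len(Q),3,False)];n=np.cross(a[1]-a[0],a[2]-a[0]);l=np.linalg.norm(n)
        if l<50: continue
        n/=l;m=abs((Q-a[0])@n)<2.5
        if best is None or m.sum()>best.sum(): best=m
    c=Q[best];n=np.linalg.svd(c-c.mean(0),full_matrices=False)[2][2];print(len(c),n.round(3),c.mean(0).round(1),'elev',np.degrees(np.arcsin(abs(n[2]))).round(1),'zmin',c[:,2].min().round(1))
    Q=Q[~best]
```

```text
min z [ 76.27112986  88.85208921 233.46341622]
3445 [-0.052  0.93   0.363] [481.5 134.4 164.3] elev 21.3 zmin 110.4
2267 [-0.999 -0.054  0.004] [427.   60.4 150.5] elev 0.2 zmin 70.9
940 [ 0.04  -0.692 -0.721] [518.5 -29.9 146.6] elev 46.1 zmin 123.9
```

The back wall reads 21° of tilt, which puts the toe on the block about 20 mm behind the stop bar. I'll set it down slowly.

Emit:
{"op": "carry_out", "data": {"deltas": [[[0,-0.07,0.05,0,0,0,1],[0,-0.14,0.105,0,0,0,1],[0,-0.21,0.163,0,0,0,1],[0,-0.277,0.223,0,0,0,1],[0,-0.34,0.287,0,0,0,1],[0,-0.4,0.353,0,0,0,1],[0,-0.435,0.393,0,0,0,1],[0,-0.465,0.43,0,0,0,1],[0,-0.485,0.455,0,0,0,1],[0,-0.5,0.475,0,0,0,1],[0,-0.51,0.487,0,0,0,1]]]}}

```text
time_s: 18.88
eef_pos: [491.7, 202.8, 172.5]
ee_rot: [1.0, 0.03, 0.0, -0.0]
force: [0.5, 4.9, 1.3]
gripper_width: 0.151
grasp_force: 33.5
```

Emit:
{"op": "carry_out", "data": {"deltas": [[[0,0,0.008,0,0,0,1],[0,0,0.012,0,0,0,1],[0,0,0.012,0,0,0,1]]]}}

```text
time_s: 19.25
eef_pos: [491.8, 203.4, 171.6]
ee_rot: [1.0, 0.03, 0.0, -0.001]
force: [-0.9, 7.1, 3.0]
gripper_width: 0.153
grasp_force: 33.7
```

Emit:
{"op": "carry_out", "data": {"deltas": [[[0,0,0,0,0,0,0.8],[0,0,0,0,0,0,0.7],[0,0,0,0,0,0,0.6],[0,0,0,0,0,0,0.55],[0,0,0,0,0,0,0.55]]]}}

```text
time_s: 19.88
eef_pos: [491.6, 202.5, 171.2]
ee_rot: [1.0, 0.03, -0.0, 0.0]
force: [-0.9, -0.3, -0.4]
gripper_width: 0.45
grasp_force: 0.0
```

Released with no contact force. I'll rise straight up, then check.

Emit:
{"op": "carry_out", "data": {"deltas": [[[0,0,-0.2,0,0,0,0.55],[0,0,-0.5,0,0,0,0.55],[0,0,-0.8,0,0,0,0.55],[0,0,-1,0,0,0,0.55],[0,0,-1,0,0,0,0.55]]]}}

```text
time_s: 20.5
eef_pos: [492.2, 202.9, 272.6]
ee_rot: [1.0, 0.03, 0.001, -0.0]
force: [-0.0, 0.7, -1.1]
gripper_width: 0.451
grasp_force: 0.0
```

Run:
```python
from h import *
np.set_printoptions(precision=1,suppress=True)
ims=[]
for c in ['scene','side']:
    p=viewer.grab_frame(c);ims.append(p['pixels']);P,h=cloud(p)
    g=(h[:,0]>60)&(h[:,0]<88)&(h[:,1]>80)&(P[:,2]>80)&(P[:,2]<215);print(c,rect(P[g]),P[g][:,2].max())
    yel=(h[:,0]>15)&(h[:,0]<32)&(h[:,1]>120)&(h[:,2]>110)
    a=P[yel&(P[:,2]>172)&(P[:,2]<205)];print('handle',rect(a),a[:,2].max())
    for r in viewer.spot_in(p,'ball0_center'): print(round(r['score'],2),np.array(r['pixel']),world(p,r['pixel']))
cv2.imwrite('pics/both7.png',cv2.resize(np.hstack(ims),(800,300)))
print(arm.get_state()['force'])
```

```text
scene (array([499.5,  75.7]), array([143.2, 176. ]), 3.6) 214.84444650870404
handle (array([496.6, 185.8]), array([127.2,  58.4]), 3.76) 201.77694797049844
0.61 [122.6 261.2] [ 491.2 -231.1   42.2]
side (array([495.4,  77.9]), array([142.2, 175.9]), 3.14) 213.50500036407084
handle (array([489.2, 190.4]), array([124.6,  54. ]), 3.96) 196.63289522470635
0.5 [378.  198.4] [ 466.8 -219.7   39.5]
[0.5 0.1 0.7]
```

View pics/both7.png

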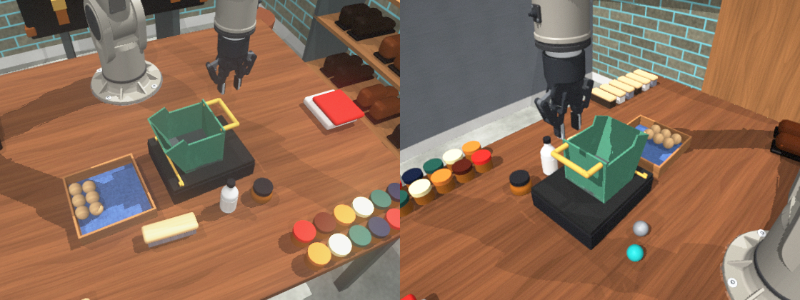

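The tub stands upright and empty behind the stop bar, and the gripper is clear above it. All six balls are in the tray at about (75-97,183-213) of the left half, and the jar, bottle and brush have not moved.

```bash
python3 -c "
from plant import close_job
print(close_job())"
```

```text
the job is handed in; nothing more can be done
None
```

The job is handed in: the scuttle was slid home until the stop bar gave about 4 mm, tipped to about 80° until all six balls were in the tray, then rocked back, set upright on the block and released; the last pictures showed nothing else moved, but no verdict came back.

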